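# Loosen the clamp of the panel with the round hole, whichever way its thread runs

### The job

Two plywood panels are clamped side by side on the mill's slotted bed; loosen the knob of the clamp that holds the panel with the round hole, by turning it about 60 degrees, and let go of it. One of the two clamps has a reversed thread and they look alike, so find out by trying which way the knob gives: a tight knob turns one way only. Leave the other panel's knob tight.

Things in the scene. Friction and masses are not known exactly. Their poses are not given: they have to be found in the camera images.
- knob_p_grip (a point): Round ribbed black knob of a clamp, 36 mm across, 24 tall, with a steel pointer line on top, on a neck 20 mm across and 15 tall above the clamp's flat steel strap (30 x 105 mm). Point: centre of the knob, half-way up, on its turning axis, 27 mm above the strap, 69 mm above the table; x along the pointer line, z up. Turns with the knob. The two knobs look alike, about 160 mm apart.
- knob_q_grip (a point): Round ribbed black knob of a clamp, 36 mm across, 24 tall, with a steel pointer line on top, on a neck 20 mm across and 15 tall above the clamp's flat steel strap (30 x 105 mm). Point: centre of the knob, half-way up, on its turning axis, 27 mm above the strap, 69 mm above the table; x along the pointer line, z up. Turns with the knob. The two knobs look alike, about 160 mm apart.
- knob_p (a joint): Angle of knob_p about its upright axis, rad, positive anticlockwise from above. 0 (at the start) = tight against a hard stop. It gives one way only, up to 1.5 rad, either positive or negative: unknown beforehand; the two knobs have opposite threads. Turning takes about 0.1 N m, and it stays where left; the other way it is blocked and fingers slip on it.
- knob_q (a joint): Angle of knob_q about its upright axis, rad, positive anticlockwise from above. 0 (at the start) = tight against a hard stop. It gives one way only, up to 1.5 rad, either positive or negative: unknown beforehand; the two knobs have opposite threads. Turning takes about 0.1 N m, and it stays where left; the other way it is blocked and fingers slip on it.
- panel_round_hole0 (a point): Centre of the round hole (45 mm across) in the upper face of its plywood panel (110 x 100 x 8 mm), 28 mm above the table; the panel lies on the aluminium bed (240 x 340 x 20 mm). Its clamp is the one with the nearer knob, about 105 mm away on the robot's side; the other knob is about 190 mm away, at a panel with a square hole.

How it is judged:
By the outcome, as a careful person would: the job done as asked, in the order asked, and still so for the second after the job is handed in, with the robot touching nothing.
It also fails if it takes over 38 s, if anything falls off the work surface, if the arm or the gripper's body presses on something with over 40 N, if the wrist force passes 120 N, or if a joint passes its speed limit or range.

### The arm

A 6-joint arm with a two-finger parallel gripper is mounted at the origin on the work surface. World frame = base frame: x ahead of the robot, y to its left, z up, the work surface at z = 0. Lengths are in m, angles in rad, forces in N, time in s.
With the tool pointing down it reaches from about 0.375 to 0.975 m from the base axis. Payload 3.8 kg.
Tool frame: the origin (TCP) lies at the very end of the fingers, on their centre line; the grasp point (between the pads) lies 19 mm behind it; z points along the fingers, y is the line along which they close (so a half turn about z gives the same grasp; the last joint's range is limited). The gripper opens to 85 mm and grips with 20 to 120 N. Pads are 22 mm wide; open, the fingers measure 114 mm over their backs; the gripper's body (76 mm by 85 mm) begins 54 mm behind the grasp point. The pads swing forward as they close: fully open they stand 13 mm farther back than shut.
Start: joints at [-1.246, 0.264, 1.604, -0, 1.274, -0.037], TCP at [0.239, -0.631, 0.204] pointing down, gripper open.
Joint ranges: [-2.63, 2.63], [-0.94, 2.18], [0.31, 2.57], [-1.31, 4.45], [0, 2.66], [-2.55, 2.55]. Speed limits (rad/s): [2.57, 2.57, 3.14, 3.14, 3.14, 3.14].

### API

Orientations are given as a rotation vector (axis times angle).
In Python, from workcell import read_state, read_camera, calibration, finish_job gives the robot as it stands.
- The arm moves only by the tool step_arm, never from a script. Its argument "commands" is a list of rows, each an object of numbers: "fingers": the gripper's target within -1 to 1 (shut at 1, half-way at 0, fully open at -1); "dx", "dy", "dz": the shift along the tool's x, y, z in m; "roll": the turn about the tool's z in degrees. In form: [{"fingers": .., "dx": .., "dy": .., "dz": .., "roll": ..}, ...]. A call has 1 to 8 rows; each row is the pose to reach, as a shift and turn from the pose commanded when the call began, along the tool's axes at that moment; what a row does not reach only later rows make up. A row lasts 1/8 s, in which the tool goes at most 62.5 mm and 10.7 degrees, less where a joint would pass 70% of its speed; a pose out of reach is approached as far as the arm can. A call with a gripper value outside its range is refused whole. The fingers move at their own pace and stop on an object; "squeeze" is the grip in N (left out, the last holds). Time passes only in rows, so rows that repeat a pose let the fingers close. It gives the time, the measured TCP pose, the force, the opening and the grip force at its end, in the units of the state.
- read_state(): the state, without advancing time (a new reading comes with each control period).
- read_camera(name): name is "scene" or "top" or "wrist"; returns (picture, depth): 384x512x3 uint8, blue, green, red; 384x512 float32, m along the optical axis (not along the pixel's ray), 0 where there is no reading.
- calibration(name): a dict with "intrinsics" (3x3 intrinsics, pixels), "world_to_cam" (4x4, takes a point from world to camera coordinates). Camera axes: x right, y up, looking along -z (the intrinsics and any distortion apply to the point x, -y, -z); pixel columns grow to the right and rows downward; lengths in m; the calibration is good to about 2 mm. A picture is of the moment at which its call begins: read the wrist's pose just before it. calibration takes no time and is no camera call; for the wrist camera it gives the pose at the moment of the call.
- finish_job(): hands the job in; it is judged then, once.
The state is a dict: "time": time; "q": joint angles; "joint_vel": joint speeds; "joint_torque": joint torques, N m; "tool_pos": TCP position; "tcp_rot": TCP orientation; "wrist_force": force on the tool from outside, world axes, zero at the start; "torque": the same for the moment, N m; "width": opening from 0.0 (shut) to 1.0 (fully open); "grip_force": force on a finger pad.
Only numpy, scipy, OpenCV 4.12 (cv2) and the standard library are available. Lean on these libraries where they do the work, as an engineer would, in place of code of your own. Each camera call takes 0.05 s, during which the arm holds its last target. There are 200 camera calls.

## Working session

There is one attempt and no reset: what is moved stays moved. The work goes in short steps, Python scripts to look and compute and a tool call to move; the robot and the scene stay as the last step left them, time stands still between calls to the robot, and variables do not carry over. Pictures are saved under pics/ and viewed, at most 10 in all, crops included, and the job is handed in when it is done.

Besides the shell and the picture viewer there is one more tool, called after "Request:" by a JSON object that holds its "api" and its "payload", one argument or row to a line. step_arm: Moves the arm, as the interface text tells. Its arguments: {"type":"object","properties":{"commands":{"type":"array","items":{"type":"object","properties":{"fingers":{"type":"number"},"dx":{"type":"number"},"dy":{"type":"number"},"dz":{"type":"number"},"roll":{"type":"number"}}}},"squeeze":{"type":"number"}},"required":["commands"]}

```bash
mkdir -p pics
python3 - <<'E'
from workcell import *
import cv2,numpy as np
for n in("top","scene"):
    p,d=read_camera(n); cv2.imwrite(f"pics/{n}0.png",p); np.save(f"{n}_d.npy",d)
    c=calibration(n); print(n,c)
print(read_state())
E
```

```text
top {'intrinsics': array([[439.09398464,   0.        , 261.10447675],
       [  0.        , 439.09398464, 194.03733924],
       [  0.        ,   0.        ,   1.        ]]), 'world_to_cam': array([[-3.79287325e-03, -9.99683257e-01,  2.48797112e-02,
         4.60263964e-02],
       [ 9.93597221e-01, -9.58074031e-04,  1.12976301e-01,
        -5.87702325e-01],
       [-1.12916680e-01,  2.51489167e-02,  9.93286140e-01,
        -6.96824496e-01],
       [ 0.00000000e+00,  0.00000000e+00,  0.00000000e+00,
         1.00000000e+00]])}
scene {'intrinsics': array([[442.39672075,   0.        , 257.29658674],
       [  0.        , 442.39672075, 192.6884571 ],
       [  0.        ,   0.        ,   1.        ]]), 'world_to_cam': array([[-0.07361035,  0.99718104, -0.01454282, -0.01768244],
       [-0.50299744, -0.02453085,  0.8639397 ,  0.21053337],
       [ 0.86114754,  0.07090991,  0.50338524, -1.22616808],
       [ 0.        ,  0.        ,  0.        ,  1.        ]])}
{'time': 0.1, 'q': array([-1.24589356e+00,  2.64739833e-01,  1.60526417e+00, -2.30992438e-07,
        1.27370202e+00, -3.69245732e-02]), 'joint_vel': array([-0.00096489, -0.00255552, -0.00232298,  0.00039283,  0.00055838,
        0.00036066]), 'joint_torque': array([-1.15458506e-04, -5.16708112e+01, -3.68589771e+01,  1.32863303e-05,
        6.23571075e-03,  5.93456846e-06]), 'tool_pos': array([ 0.23868756, -0.63060603,  0.20233036]), 'tcp_rot': array([-3.08826356e+00, -5.64885539e-01,  4.76372803e-04]), 'wrist_force': array([-0.58065817,  0.31829093,  0.09796612]), 'torque': array([-0.0108698 , -0.05096762,  0.00128184]), 'grip_force': 0.0, 'width': 1.0008464529457626}
```

View pics/top0.png

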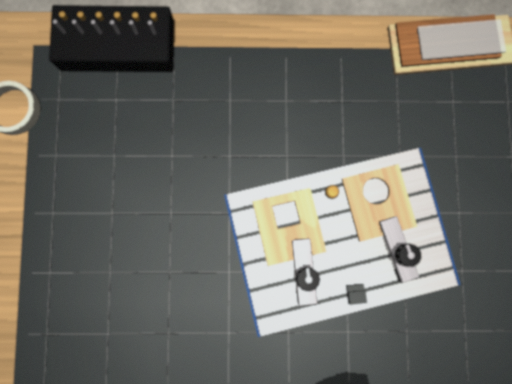

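View pics/scene0.png

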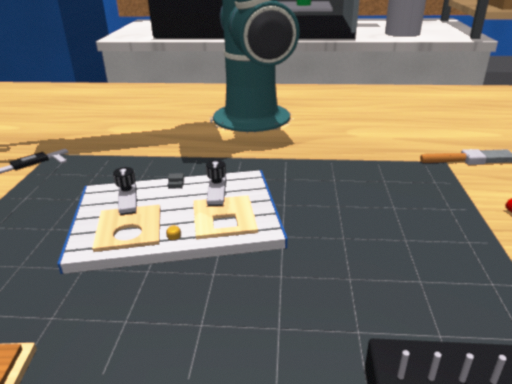

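The top view shows the round hole at (376,190), with its knob at about (407,255). The other knob, at (307,278), belongs to the square-hole panel. In the scene view the target knob is the left one, at (125,178).

```bash
cat > h.py <<'E'
from workcell import *
import cv2,numpy as np
from scipy.spatial.transform import Rotation as R
def ray(n,uv,z,c=None):
    c=c or calibration(n); K=c["intrinsics"]; T=np.linalg.inv(c["world_to_cam"])
    v=np.linalg.inv(K)@[uv[0],uv[1],1]; d=T[:3,:3]@[v[0],-v[1],-v[2]]; o=T[:3,3]
    return o+d*(z-o[2])/d[2]
def proj(n,X):
    c=calibration(n); p=c["world_to_cam"]@[*X,1]; q=c["intrinsics"]@[p[0],-p[1],-p[2]]; return q[:2]/q[2]
def totool(X):
    s=read_state(); return R.from_rotvec(s["tcp_rot"]).inv().apply(np.array(X)-s["tool_pos"])
E
python3 - <<'E'
from h import *
p=cv2.imread("pics/top0.png")
g=p.max(2)
for nm,(x,y) in dict(tgt=(407,255),oth=(307,278)).items():
    m=(g[y-25:y+25,x-25:x+25]<75).astype(np.uint8)
    m=cv2.morphologyEx(m,cv2.MORPH_CLOSE,np.ones((7,7)))
    n,l,s,c=cv2.connectedComponentsWithStats(m)
    i=1+s[1:,4].argmax(); (cx,cy),r=cv2.minEnclosingCircle(np.argwhere(l==i)[:,::-1].astype(np.float32))
    uv=(cx+x-25,cy+y-25); print(nm,uv,r,s[i],ray("top",uv,.07))
print("hole",ray("top",(376,190),.028))
s=read_state();print(R.from_rotvec(s["tcp_rot"]).as_matrix().round(3))
m=ray("top",(407,255),.07);print("tool",totool([m[0],m[1],.2]), proj("scene",m))
print(proj("wrist",m))
E
```

```text
tgt (404.1896553039551, 254.5) 15.263638496398926 [  7  14  31  22 462] [ 0.48816493 -0.17797381  0.07      ]
oth (306.41228103637695, 278.1842098236084) 11.631592750549316 [ 13  15  23  22 199] [ 0.45254694 -0.02401839  0.07      ]
hole [ 0.59500939 -0.14920035  0.028     ]
[[ 0.935  0.354 -0.001]
 [ 0.354 -0.935  0.002]
 [ 0.    -0.002 -1.   ]]
tool [ 0.39124731 -0.33117282  0.00306022] [123.90749652 175.57355024]
[-201.39676938 -344.6368547 ]
```

Request:
{"api": "step_arm", "payload": {
  "commands": [
    {"dx": 0.05,"dy": -0.042,"roll": -6,"fingers": -0.5},
    {"dx": 0.1,"dy": -0.084,"roll": -12,"fingers": -0.5},
    {"dx": 0.145,"dy": -0.123,"roll": -19,"fingers": -0.5},
    {"dx": 0.19,"dy": -0.161,"roll": -25,"fingers": -0.5},
    {"dx": 0.235,"dy": -0.199,"roll": -31,"fingers": -0.5},
    {"dx": 0.28,"dy": -0.237,"roll": -38,"fingers": -0.5},
    {"dx": 0.325,"dy": -0.275,"roll": -44,"fingers": -0.5},
    {"dx": 0.36,"dy": -0.305,"roll": -50,"fingers": -0.5}
  ]
}}

```text
invalid input
```

Run:
```python
from h import *
s=read_state();print(s["time"],s["tool_pos"],s["q"],s["width"])
p,d=read_camera("wrist");cv2.imwrite("pics/w1.png",p);np.save("w1.npy",d)
print(proj("wrist",[.488,-.181,.07]),totool([.488,-.181,.2]))
import pickle;pickle.dump(calibration("wrist"),open("w1.pkl","wb"))
```

```text
0.1 [ 0.23868756 -0.63060603  0.20233036] [-1.24589356e+00  2.64739833e-01  1.60526417e+00 -2.30992438e-07
  1.27370202e+00 -3.69245732e-02] 1.0008464529457626
[-203.62349517 -346.7659881 ] [ 0.39233188 -0.33235833  0.00312573]
```

View pics/w1.png

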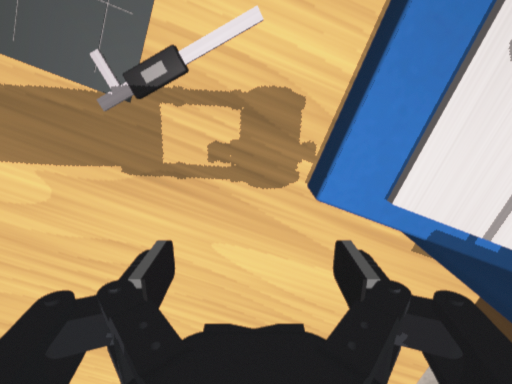

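The move was refused, so the wrist image is still from the start pose: caliper at (155,70), no knob in view. I'll retry with all fields given.

Request:
{"api": "step_arm", "payload": {
  "commands": [
    {"dx": 0.05,"dy": -0.042,"dz": 0,"roll": -6,"fingers": -0.5},
    {"dx": 0.1,"dy": -0.084,"dz": 0,"roll": -12,"fingers": -0.5},
    {"dx": 0.145,"dy": -0.123,"dz": 0,"roll": -19,"fingers": -0.5},
    {"dx": 0.19,"dy": -0.161,"dz": 0,"roll": -25,"fingers": -0.5},
    {"dx": 0.235,"dy": -0.199,"dz": 0,"roll": -31,"fingers": -0.5},
    {"dx": 0.28,"dy": -0.237,"dz": 0,"roll": -38,"fingers": -0.5},
    {"dx": 0.325,"dy": -0.275,"dz": 0,"roll": -44,"fingers": -0.5},
    {"dx": 0.36,"dy": -0.305,"dz": 0,"roll": -50,"fingers": -0.5}
  ],
  "squeeze": 40
}}

```text
time: 1.15
tool_pos: [0.4682, -0.2164, 0.2035]
tcp_rot: [-2.558, -1.824, -0.0]
wrist_force: [0.8, 0.3, 1.4]
width: 0.745
grip_force: 0.0
```

Run:
```python
from h import *
s=read_state();print(s["time"],s["tool_pos"],s["q"])
p,d=read_camera("wrist");cv2.imwrite("pics/w2.png",p)
print(proj("wrist",[.488,-.181,.07]),totool([.488,-.181,.2]))
import pickle;pickle.dump(calibration("wrist"),open("w2.pkl","wb"))
```

```text
1.15 [ 0.46824128 -0.21637073  0.20345245] [-4.81309803e-01 -3.91634751e-02  1.93950643e+00  2.22914875e-04
  1.24130781e+00 -1.49517397e-01]
[259.1684788  147.66805929] [0.03516166 0.00675313 0.0036079 ]
```

View pics/w2.png

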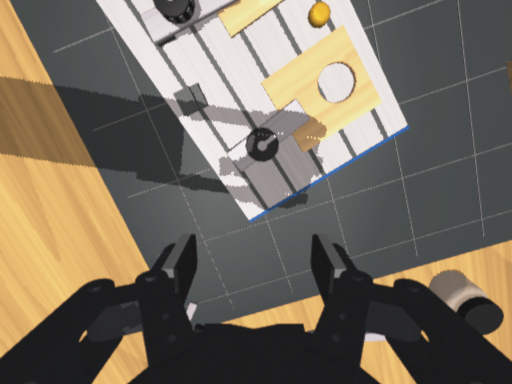

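The wrist image shows the knob at about (262,144), close to the predicted (259,148). The round hole is at (336,82), so this is the right clamp. I'll refine the position from the image and move above it.

Run:
```python
from h import *
import pickle;c=pickle.load(open("w2.pkl","rb"))
p=cv2.imread("pics/w2.png");x,y=262,144
m=(p[y-22:y+22,x-22:x+22].max(2)<60).astype(np.uint8)
m=cv2.morphologyEx(m,cv2.MORPH_OPEN,np.ones((3,3)));m=cv2.morphologyEx(m,cv2.MORPH_CLOSE,np.ones((9,9)))
n,l,s,_=cv2.connectedComponentsWithStats(m);i=1+s[1:,4].argmax()
(cx,cy),r=cv2.minEnclosingCircle(np.argwhere(l==i)[:,::-1].astype(np.float32))
uv=(cx+x-22,cy+y-22);print(uv,r,s[i])
for z in(.07,.075,.081):
  X=ray("wrist",uv,z,c);print(X,totool([X[0],X[1],.2]))
```

```text
(261.5308647155762, 143.65432167053223) 16.962114334106445 [  9   6  29  33 682]
[ 0.49186486 -0.17765132  0.07      ] [0.039574   0.00933801 0.00362978]
[ 0.49190731 -0.17707823  0.075     ] [0.04013036 0.00919419 0.00363233]
[ 0.49195825 -0.17639052  0.081     ] [0.040798   0.0090216  0.00363539]
```

Request:
{"api": "step_arm", "payload": {
  "commands": [
    {"dx": 0.04,"dy": 0.009,"dz": 0.01,"roll": 0,"fingers": -0.4},
    {"dx": 0.04,"dy": 0.009,"dz": 0.05,"roll": 0,"fingers": -0.4},
    {"dx": 0.04,"dy": 0.009,"dz": 0.09,"roll": 0,"fingers": -0.4},
    {"dx": 0.04,"dy": 0.009,"dz": 0.09,"roll": 0,"fingers": -0.4}
  ],
  "squeeze": 40
}}

```text
time: 1.7
tool_pos: [0.4858, -0.1823, 0.1098]
tcp_rot: [-2.556, -1.814, 0.007]
wrist_force: [-1.2, 0.6, 0.3]
width: 0.699
grip_force: 0.0
```

Run:
```python
from h import *
s=read_state();print(s["time"],s["tool_pos"],s["q"])
p,d=read_camera("wrist");cv2.imwrite("pics/w3.png",p)
t=s["tool_pos"]
for z in(.057,.07,.081):print(proj("wrist",[t[0],t[1],z]))
```

```text
1.7 [ 0.48582673 -0.18231498  0.10977588] [-4.06981265e-01  5.51547835e-02  2.02611135e+00 -4.35329326e-05
  1.06897658e+00 -7.06403038e-02]
[250.65409689 199.02732454]
[250.41851548 203.9374166 ]
[250.19777748 208.53813558]
```

View pics/w3.png

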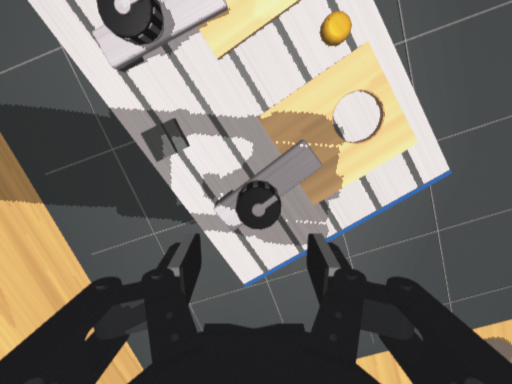

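The wrist image shows the knob's top centre at about (260,208), with the pointer at (262,211). The pads' axis projects to (250,208), so a few mm of sideways correction is left.

Run:
```python
from h import *
s=read_state();print(s["time"],s["tool_pos"])
p=cv2.imread("pics/w3.png");x,y=259,206
m=(p[y-32:y+32,x-32:x+32].max(2)<60).astype(np.uint8)
m=cv2.morphologyEx(m,cv2.MORPH_OPEN,np.ones((3,3)));m=cv2.morphologyEx(m,cv2.MORPH_CLOSE,np.ones((13,13)))
n,l,st,_=cv2.connectedComponentsWithStats(m);i=1+st[1:,4].argmax()
(cx,cy),r=cv2.minEnclosingCircle(np.argwhere(l==i)[:,::-1].astype(np.float32))
uv=(cx+x-32,cy+y-32);print(uv,r,st[i])
for u,z in((uv,.07),((260,208),.081)):
  X=ray("wrist",u,z);print(X,totool([X[0],X[1],.05]))
```

```text
1.75 [ 0.48783788 -0.18332424  0.11227148]
(257.7648506164551, 204.53960418701172) 23.839702606201172 [   9    7   45   48 1625]
[ 0.49138231 -0.18480444  0.07      ] [-0.00024257  0.00408213  0.06225567]
[ 0.49325545 -0.18442179  0.081     ] [0.00073726 0.00572377 0.06224939]
```

Request:
{"api": "step_arm", "payload": {
  "commands": [
    {"dx": 0,"dy": 0.003,"dz": 0,"roll": 0,"fingers": -0.4},
    {"dx": 0,"dy": 0.003,"dz": 0,"roll": 0,"fingers": -0.4}
  ],
  "squeeze": 40
}}

```text
time: 2.0
tool_pos: [0.494, -0.1858, 0.1159]
tcp_rot: [2.559, 1.816, 0.003]
wrist_force: [-0.4, 0.0, -0.6]
width: 0.703
grip_force: 0.0
```

Run:
```python
from h import *
read_camera("top")
s=read_state();p,d=read_camera("wrist");print(s["tool_pos"],s["joint_vel"].round(3))
t=s["tool_pos"];print(proj("wrist",[t[0],t[1],.081]))
c=p[150:290,160:360];cv2.imwrite("pics/w4.png",cv2.resize(c,None,fx=3,fy=3,interpolation=cv2.INTER_CUBIC))
```

```text
[ 0.49365288 -0.18562278  0.11556473] [ 0.001  0.001  0.014 -0.001 -0.001 -0.   ]
[253.26114499 207.62603435]
```

View pics/w4.png

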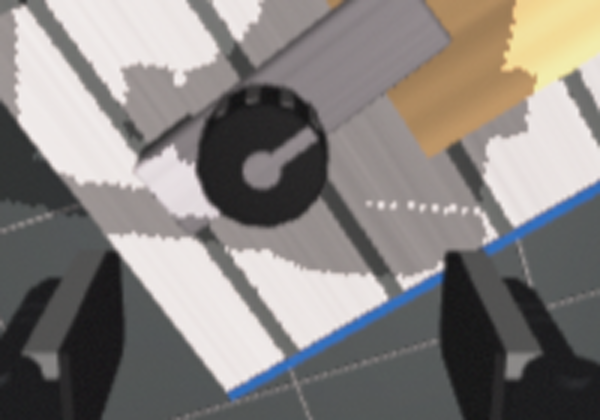

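In the crop the knob's pointer hub is at (262,168), which is full-image (247,206). The finger midpoint is at u≈254, so I'll correct dy by −5 mm and dx by +1 mm while descending.

Request:
{"api": "step_arm", "payload": {
  "commands": [
    {"dx": 0.001,"dy": -0.005,"dz": 0.005,"roll": 0,"fingers": -0.4},
    {"dx": 0.001,"dy": -0.005,"dz": 0.025,"roll": 0,"fingers": -0.4},
    {"dx": 0.001,"dy": -0.005,"dz": 0.045,"roll": 0,"fingers": -0.4},
    {"dx": 0.001,"dy": -0.005,"dz": 0.065,"roll": 0,"fingers": -0.4},
    {"dx": 0.001,"dy": -0.005,"dz": 0.065,"roll": 0,"fingers": -0.4},
    {"dx": 0.001,"dy": -0.005,"dz": 0.065,"roll": 0,"fingers": -0.4}
  ],
  "squeeze": 40
}}

```text
time: 2.85
tool_pos: [0.488, -0.1823, 0.0491]
tcp_rot: [2.562, 1.818, 0.0]
wrist_force: [0.1, -0.5, 0.7]
width: 0.704
grip_force: 0.0
```

Request:
{"api": "step_arm", "payload": {
  "commands": [
    {"dx": 0,"dy": 0,"dz": 0,"roll": 0,"fingers": 0.6},
    {"dx": 0,"dy": 0,"dz": 0,"roll": 0,"fingers": 0.6},
    {"dx": 0,"dy": 0,"dz": 0,"roll": 0,"fingers": 0.6},
    {"dx": 0,"dy": 0,"dz": 0,"roll": 0,"fingers": 0.6},
    {"dx": 0,"dy": 0,"dz": 0,"roll": 0,"fingers": 0.6},
    {"dx": 0,"dy": 0,"dz": 0,"roll": 0,"fingers": 0.6}
  ],
  "squeeze": 40
}}

```text
time: 3.6
tool_pos: [0.4892, -0.1828, 0.0502]
tcp_rot: [2.56, 1.817, 0.003]
wrist_force: [0.7, 0.7, 5.7]
width: 0.379
grip_force: 39.4
```

Run:
```python
from h import *
s=read_state();print(s["torque"],s["wrist_force"],s["tool_pos"],s["grip_force"])
```

```text
[ 0.07537189 -0.03797335  0.02696707] [0.68641483 0.65847043 5.69559913] [ 0.48924649 -0.18279545  0.05017184] 39.38356161117554
```

Request:
{"api": "step_arm", "payload": {
  "commands": [
    {"dx": 0,"dy": 0,"dz": 0,"roll": -4,"fingers": 0.6},
    {"dx": 0,"dy": 0,"dz": 0,"roll": -8,"fingers": 0.6},
    {"dx": 0,"dy": 0,"dz": 0,"roll": -12,"fingers": 0.6},
    {"dx": 0,"dy": 0,"dz": 0,"roll": -12,"fingers": 0.6}
  ],
  "squeeze": 40
}}

```text
time: 4.1
tool_pos: [0.4895, -0.1796, 0.05]
tcp_rot: [-2.358, -2.074, -0.008]
wrist_force: [2.3, 10.1, 7.5]
width: 0.381
grip_force: 41.0
```

Run:
```python
from h import *
s=read_state();print(s["torque"],s["wrist_force"],s["tool_pos"],s["q"])
```

```text
[ 1.91690726e+00 -3.27429251e-01  1.82682436e-03] [ 2.32778652 10.05632648  7.54040015] [ 0.48949489 -0.17957226  0.05000427] [-0.40316445  0.12425342  2.07599299  0.00649391  0.94033757 -0.27891052]
```

Run:
```python
from h import *
p,d=read_camera("wrist");s=read_state();print(s["torque"],s["wrist_force"],s["tool_pos"])
c=p[150:350,130:380];cv2.imwrite("pics/w5.png",cv2.resize(c,None,fx=3,fy=3,interpolation=cv2.INTER_CUBIC))
```

```text
[ 1.86452429 -0.29409896  0.0226901 ] [ 2.46803056 10.93064202  7.82883797] [ 0.48948873 -0.17955612  0.04998315]
```

View pics/w5.png

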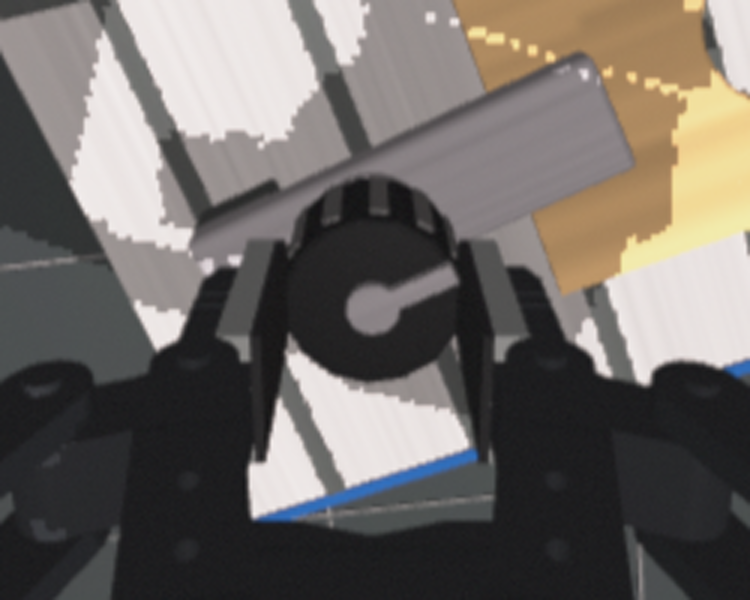

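In the crop the pointer runs from (372,308) to (455,270), still parallel to the strap. The hand has turned 12° anticlockwise and the knob has not followed. It is blocked that way, so I'll try clockwise.

Request:
{"api": "step_arm", "payload": {
  "commands": [
    {"dx": 0,"dy": 0,"dz": 0,"roll": 5,"fingers": 0.6},
    {"dx": 0,"dy": 0,"dz": 0,"roll": 10,"fingers": 0.6},
    {"dx": 0,"dy": 0,"dz": 0,"roll": 15,"fingers": 0.6},
    {"dx": 0,"dy": 0,"dz": 0,"roll": 20,"fingers": 0.6},
    {"dx": 0,"dy": 0,"dz": 0,"roll": 25,"fingers": 0.6},
    {"dx": 0,"dy": 0,"dz": 0,"roll": 30,"fingers": 0.6},
    {"dx": 0,"dy": 0,"dz": 0,"roll": 30,"fingers": 0.6}
  ],
  "squeeze": 40
}}

```text
time: 5.03
tool_pos: [0.4912, -0.1802, 0.0501]
tcp_rot: [2.816, 1.392, 0.011]
wrist_force: [7.0, 9.6, 4.3]
width: 0.383
grip_force: 40.2
```

Run:
```python
from h import *
p,d=read_camera("wrist");s=read_state();print(s["torque"],s["wrist_force"],s["tool_pos"],s["q"])
c=p[150:350,130:380];cv2.imwrite("pics/w6.png",cv2.resize(c,None,fx=3,fy=3,interpolation=cv2.INTER_CUBIC))
```

```text
[ 1.53336045 -1.08322068 -0.11647212] [7.29904902 9.01900563 3.05908431] [ 0.4911928  -0.18021527  0.05008624] [-0.40307169  0.12491369  2.07507044  0.00659702  0.93688834  0.24547953]
```

View pics/w6.png

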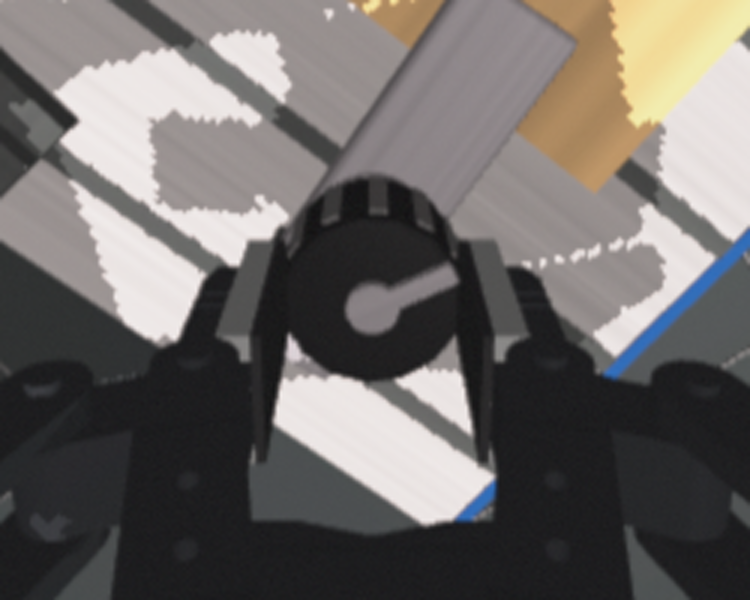

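The pointer is unchanged relative to the fingers while the strap has swung about 30° in view. Clockwise gives, with a moment of about 0.12 N·m. I'll turn 30° more.

Request:
{"api": "step_arm", "payload": {
  "commands": [
    {"dx": 0,"dy": 0,"dz": 0,"roll": 5,"fingers": 0.6},
    {"dx": 0,"dy": 0,"dz": 0,"roll": 10,"fingers": 0.6},
    {"dx": 0,"dy": 0,"dz": 0,"roll": 15,"fingers": 0.6},
    {"dx": 0,"dy": 0,"dz": 0,"roll": 20,"fingers": 0.6},
    {"dx": 0,"dy": 0,"dz": 0,"roll": 25,"fingers": 0.6},
    {"dx": 0,"dy": 0,"dz": 0,"roll": 31,"fingers": 0.6},
    {"dx": 0,"dy": 0,"dz": 0,"roll": 31,"fingers": 0.6},
    {"dx": 0,"dy": 0,"dz": 0,"roll": 31,"fingers": 0.6}
  ],
  "squeeze": 40
}}

```text
time: 6.08
tool_pos: [0.4924, -0.1817, 0.0502]
tcp_rot: [3.084, 0.589, 0.014]
wrist_force: [10.4, 4.1, -0.5]
width: 0.376
grip_force: 39.9
```

Request:
{"api": "step_arm", "payload": {
  "commands": [
    {"dx": 0,"dy": 0,"dz": 0,"roll": 0,"fingers": -0.4},
    {"dx": 0,"dy": 0,"dz": 0,"roll": 0,"fingers": -0.4},
    {"dx": 0,"dy": 0,"dz": 0,"roll": 0,"fingers": -0.4},
    {"dx": 0,"dy": 0,"dz": 0,"roll": 0,"fingers": -0.4},
    {"dx": 0,"dy": 0,"dz": 0,"roll": 0,"fingers": -0.4}
  ],
  "squeeze": 40
}}

```text
time: 6.7
tool_pos: [0.4876, -0.1823, 0.0485]
tcp_rot: [-3.085, -0.592, 0.0]
wrist_force: [0.2, -0.7, 0.3]
width: 0.698
grip_force: 0.0
```

Request:
{"api": "step_arm", "payload": {
  "commands": [
    {"dx": 0,"dy": 0,"dz": -0.01,"roll": 0,"fingers": -0.4},
    {"dx": 0,"dy": 0,"dz": -0.03,"roll": 0,"fingers": -0.4},
    {"dx": 0,"dy": 0,"dz": -0.06,"roll": 0,"fingers": -0.4},
    {"dx": 0,"dy": 0,"dz": -0.09,"roll": 0,"fingers": -0.4},
    {"dx": 0,"dy": 0,"dz": -0.1,"roll": 0,"fingers": -0.4},
    {"dx": 0,"dy": 0,"dz": -0.1,"roll": 0,"fingers": -0.4},
    {"dx": 0,"dy": 0,"dz": -0.1,"roll": 0,"fingers": -0.4}
  ],
  "squeeze": 40
}}

```text
time: 7.58
tool_pos: [0.4868, -0.1818, 0.1472]
tcp_rot: [-3.084, -0.592, 0.003]
wrist_force: [0.1, 0.6, 0.1]
width: 0.7
grip_force: 0.0
```

Run:
```python
from h import *
s=read_state();p,d=read_camera("wrist");print(s["time"],s["wrist_force"],s["tool_pos"])
u,v=proj("wrist",[.490,-.182,.075]);print(u,v);u=int(np.clip(u,125,386));v=int(np.clip(v,100,283))
c=p[v-100:v+100,u-125:u+125];cv2.imwrite("pics/w7.png",cv2.resize(c,None,fx=3,fy=3,interpolation=cv2.INTER_CUBIC))
```

```text
7.575 [0.12453233 0.60833902 0.14877057] [ 0.48680576 -0.18181918  0.14723211]
255.04475356016582 190.81370541448243
```

View pics/w7.png

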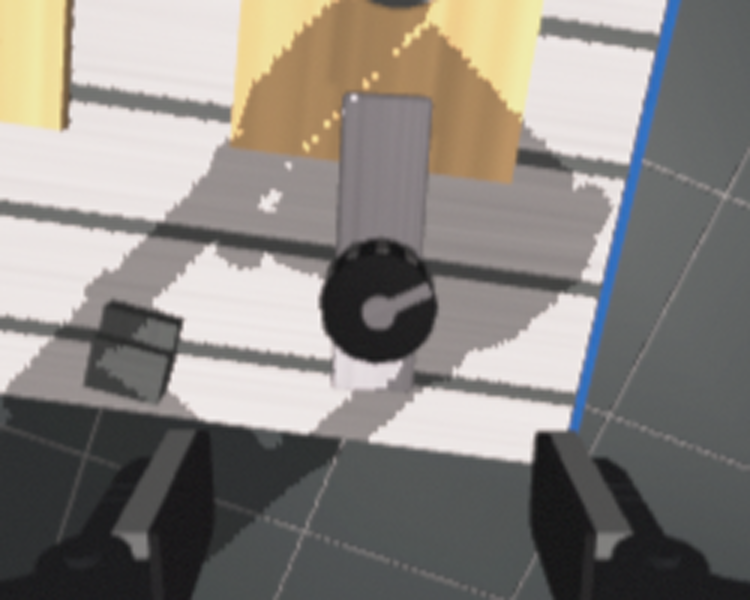

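In the crop the pointer runs from (380,312) to (430,290), about 62° clockwise of the strap it was first aligned with. The fingers are clear of the knob, so I'm handing in.

```bash
python3 -c "from workcell import *;print(finish_job())"
```

```text
the job is handed in; nothing more can be done
None
```

I loosened the round-hole panel's knob by turning it about 60° clockwise (it was blocked anticlockwise) and let go. I didn't touch the other knob, and the job was handed in at about 7.6 s.

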